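# Cull the short tube adapter, then hold the incubator lid open at 50 degrees

### The job

One of the four aluminium tube adapters on the bench mat is too short: stand it upright in the steel reject tray and let go of it, leaving the other three standing where they are. Then lift the block incubator's lid and hold it steady at 50 degrees from shut (within about 5 degrees) so that I can load the good ones; the lid falls shut by itself, so finish while still holding it. Do not disturb the well plate, the bottle or the beaker.

Things in the scene. Friction and masses are not known exactly. Their poses are not given: they have to be found in the camera images.
- adapter_short: the adapter to cull: aluminium cylinder 30 mm in diameter but only 42 mm tall (the good ones are 62 mm), otherwise alike, about 56 g, standing in any of the four places on the mat, at least 90 mm from its neighbours between centres. Origin at the centre of its underside, z up its axis
- adapter_a: plain aluminium tube adapter, an upright cylinder 30 mm in diameter and 62 mm tall with a dark bore drawn on its top, about 80 g, standing on the bench mat: a good one. Origin at the centre of its underside, z up its axis
- adapter_b: plain aluminium tube adapter, an upright cylinder 30 mm in diameter and 62 mm tall with a dark bore drawn on its top, about 80 g, standing on the bench mat: a good one. Origin at the centre of its underside, z up its axis
- adapter_c: plain aluminium tube adapter, an upright cylinder 30 mm in diameter and 62 mm tall with a dark bore drawn on its top, about 80 g, standing on the bench mat: a good one. Origin at the centre of its underside, z up its axis
- mat: black rubber bench mat, 200 x 200 x 3 mm, fixed, under the four adapters (a square of 110 mm sides, each a few mm off). Origin at the centre of its underside
- tray: open square steel reject tray, 130 x 130 mm outside and 25 mm high, walls 4 mm and floor at most 5 mm thick, fixed. Origin at the centre of its underside
- incubator: white block incubator, a box 240 mm deep (x) x 260 mm wide (y) x 100 mm high with a blue stripe on its front, fixed. Origin at the centre of its underside; its x axis runs level from the front, where the handle is, to the back, where the lid is hinged; z up
- lid (a joint): angle of the incubator's lid in rad: 0 shut (as it starts), 0.873 is 50 degrees, stop at 1.3. The lid is a grey frame with a clear window, 235 x 260 x 18 mm, about 0.4 kg (some are up to a third heavier or lighter), hinged along the incubator's y axis; nothing but its weight acts on it, so it falls shut from every angle. The hinge is nearly free
- lid_hinge (a point): middle of the lid's hinge axis (the axis runs along the incubator's y), 115 mm behind the incubator's centre and 100 mm above its underside, at the lower face of the lid
- lid_handle (a point): middle of the lid's handle: a round steel bar 12 mm in diameter and 120 mm long, parallel to the hinge, on two posts 110 mm apart. With the lid shut it lies 223 mm in front of the hinge axis and 58 mm above it, 40 mm above the lid's top face and 12 mm behind the lid's front edge, 158 mm above the bench. It swings up and back about the hinge as the lid opens; being round it can turn between the fingers
- well_plate: bystander: lidded well plate, 85 x 127 x 20 mm, lying on the bench. Origin at the centre of its underside
- bottle: bystander: amber bottle, 64 mm in diameter, 150 mm tall, standing. Origin at the centre of its underside
- beaker: bystander: glass beaker, 66 mm in diameter, 85 mm tall, standing. Origin at the centre of its underside

How it is judged:
By the outcome, as a careful person would: the job done as asked, in the order asked, and still so for the second after the job is handed in, while the arm keeps its last pose, push and grip.
It also fails if it takes over 53 s, if anything falls off the work surface, if the arm or the gripper's body presses on something with over 40 N, if the wrist force passes 120 N, or if a joint passes its speed limit or range.

### The arm

A 6-joint arm with a two-finger parallel gripper is mounted at the origin on the work surface. World frame = base frame: x ahead of the robot, y to its left, z up, the work surface at z = 0. Lengths are in m, angles in rad, forces in N, time in s.
With the tool pointing down it reaches from about 0.3 to 0.825 m from the base axis. Payload 5.4 kg.
Tool frame: the origin (TCP) lies at the very end of the fingers, on their centre line; the grasp point (between the pads) lies 19 mm behind it; z points along the fingers, x is the direction in which the jaws open and shut, and the axes are right-handed (so a half turn about z gives the same grasp; the last joint's range is limited). The gripper opens to 92 mm and grips with 3 to 60 N. Pads are 20 mm wide; open, the fingers measure 128 mm over their backs; the gripper's body (75 mm by 189 mm) begins 69 mm behind the grasp point.
Start: joints at [1.091, 0.158, 1.597, -0, 1.386, -0.21], TCP at [0.153, 0.554, 0.215] pointing down, gripper open.
Joint ranges: [-2.91, 2.91], [-0.94, 2.29], [0.18, 2.7], [-1.29, 4.43], [0.17, 2.64], [-3, 3]. Speed limits (rad/s): [2.57, 2.57, 3.14, 3.14, 3.14, 3.14].

### API

Orientations are given as a rotation vector (axis times angle).
In Python, from workcell import bot gives the robot as it stands. Calls block until the motion is done:
- bot.goto(position, orientation): joint-space move of the TCP to a pose.
- bot.line_to(position, rot=None, max_speed=0.15): straight line of the TCP; rot=None keeps the orientation; max_speed is the mean speed in m/s.
- bot.set_joints(angles): joint-space move.
- bot.set_gripper(opening, newtons=None): opening from 0.0 (shut) to 1.0 (fully open); newtons is the grip in N (None keeps the last); returns when the fingers have stopped.
- bot.hold(seconds).
- bot.inverse_kinematics(position, orientation): joint angles nearest the present ones, or None.
- bot.read_camera(name): name is "side" or "top"; returns a dict with "pixels" (384x512x3 uint8, blue, green, red), "fx", "fy", "cx", "cy" (pixels), "R" (3x3) and "t" (3): a world point X has camera coordinates R X + t. Camera axes: x right, y down, z forward; pixel columns grow to the right and rows downward; lengths in m; the calibration is good to about 2 mm. A picture is of the moment at which its call begins. There is no depth.
A pose or a line that the arm cannot do raises bot.MotionError and nothing moves.
- bot.job_done(): hands the job in, once; it reports no verdict.
Readings, each from a call of its own:
- bot.current_clock(): time.
- bot.current_joints(): joint angles.
- bot.current_joint_vel(): joint speeds.
- bot.current_effort(): joint torques, N m.
- bot.current_ee_pos(): TCP position.
- bot.current_tool_rot(): TCP orientation.
- bot.current_contact_force(): force on the tool from outside, world axes, zero at the start.
- bot.current_ft_torque(): the same for the moment, N m.
- bot.current_opening(): opening from 0.0 (shut) to 1.0 (fully open).
Only numpy, scipy, OpenCV 4.12 (cv2) and the standard library are available. Lean on these libraries where they do the work, as an engineer would, in place of code of your own. Each camera call takes 0.05 s, during which the arm holds its last target. There are 200 camera calls.

## Working session

There is one attempt and no reset: what is moved stays moved. The work goes in short steps, each a Python script; the robot and the scene stay as the last script left them, time stands still between calls to the robot, and variables do not carry over. Pictures are saved under pics/ and viewed, about 8 in all and at most 12, crops included, and the job is handed in when it is done.

```bash
mkdir -p pics; ls
python3 - <<'E'
from workcell import bot
import cv2,numpy as np
for n in("top","side"):
    c=bot.read_camera(n);cv2.imwrite(f"pics/{n}0.png",c["pixels"])
    print(n,c["fx"],c["fy"],c["cx"],c["cy"],np.round(c["R"],4).tolist(),np.round(c["t"],4).tolist(), (-np.array(c["R"]).T@c["t"]).round(3))
print(bot.current_clock(),bot.current_tool_rot())
E
```

```text
pics
top 351.168981216488 351.168981216488 258.433448173316 194.1195282836325 [[0.0179, -0.9998, 0.0123], [-0.9962, -0.0189, -0.0855], [0.0857, -0.0107, -0.9963]] [-0.0382, 0.6213, 1.2218] [ 0.515 -0.013  1.271]
side 359.0679517504497 359.0679517504497 253.42029015822672 189.26200355267466 [[0.9936, -0.1101, 0.0236], [-0.032, -0.4775, -0.878], [0.108, 0.8717, -0.478]] [-0.6371, 0.0996, 0.9645] [ 0.532 -0.863  0.564]
0.1 [ 2.49940832e+00  1.90206564e+00 -2.39148187e-03]
```

View pics/top0.png

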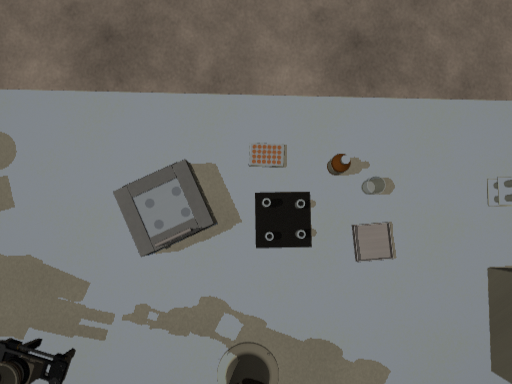

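View pics/side0.png

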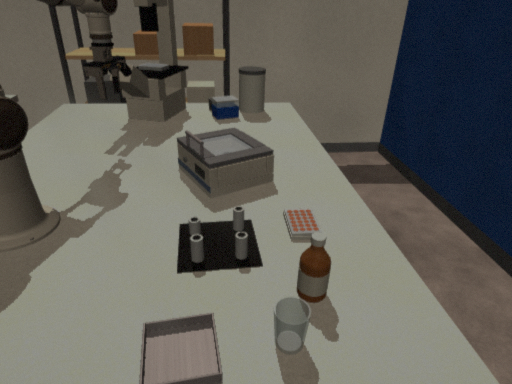

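The top view shows the incubator at about (165,207), the mat with four adapters at about (283,220), the tray at (373,241), the plate, bottle and beaker. I'll enlarge these next.

Run:
```python
import cv2,numpy as np
t=cv2.imread("pics/top0.png");s=cv2.imread("pics/side0.png")
f=lambda im,x,y,w,h,k:cv2.resize(im[y:y+h,x:x+w],None,fx=k,fy=k,interpolation=cv2.INTER_CUBIC)
a=f(t,245,180,155,90,5)
cv2.imwrite("pics/tc1.png",a)
b=f(s,170,120,110,150,4); c=f(t,105,150,120,115,4)
out=np.zeros((600,440+480-120,3),np.uint8)
out=np.zeros((600,800,3),np.uint8); out[:,:440]=b; c=f(t,105,150,120,115,3); out[:345,440:]=c
cv2.imwrite("pics/c2.png",out)
```

```text
(no output)
```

View pics/tc1.png

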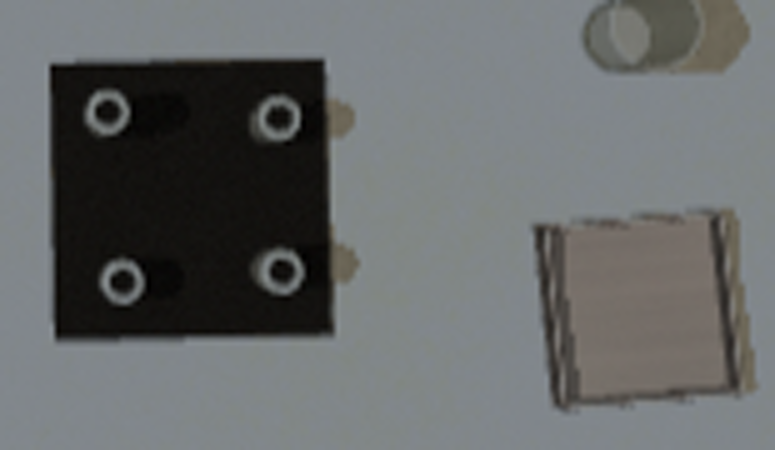

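View pics/c2.png

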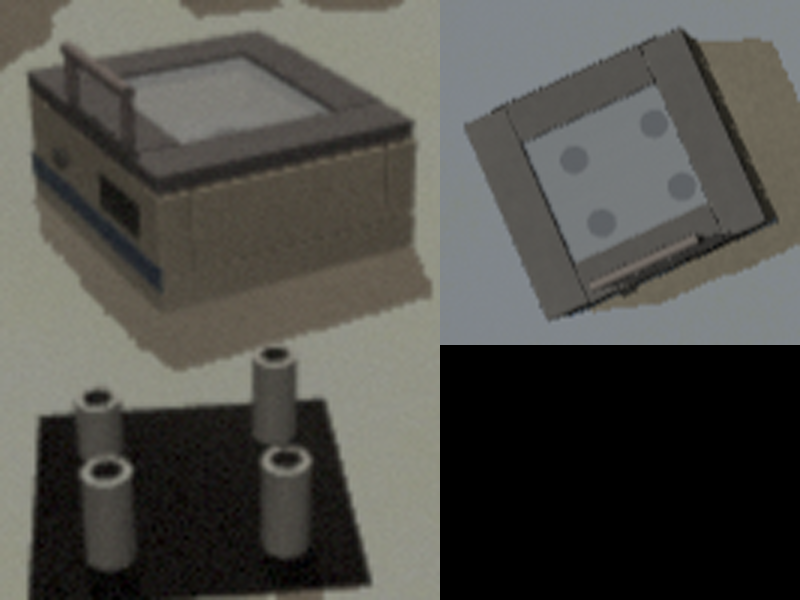

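```bash
cat > h.py <<'E'
import numpy as np
from scipy.spatial.transform import Rotation as Ro
from workcell import bot
def cams():
    return {n:bot.read_camera(n) for n in("top","side")}
def ray(c,u,v):
    R=np.array(c["R"]);d=R.T@np.array([(u-c["cx"])/c["fx"],(v-c["cy"])/c["fy"],1]);return -R.T@c["t"],d/np.linalg.norm(d)
def atz(c,p,z):
    o,d=ray(c,*p);return o+d*(z-o[2])/d[2]
def tri(c,pt,ps):
    o1,d1=ray(c["top"],*pt);o2,d2=ray(c["side"],*ps)
    s=np.linalg.lstsq(np.c_[d1,-d2],o2-o1,rcond=None)[0]
    a,b=o1+s[0]*d1,o2+s[1]*d2;return (a+b)/2,np.linalg.norm(a-b)
def down(yaw): # jaw axis x at yaw, z down
    x=np.array([np.cos(yaw),np.sin(yaw),0]);z=np.array([0,0,-1.]);return np.c_[x,np.cross(z,x),z]
rv=lambda R:Ro.from_matrix(R).as_rotvec()
E
python3 - <<'E'
from h import *
c=cams();T=lambda x,y:((x+.5)/5-.5+245,(y+.5)/5-.5+180);S=lambda x,y:((x+.5)/4-.5+170,(y+.5)/4-.5+120);L=lambda x,y:((x-440+.5)/3-.5+105,(y+.5)/3-.5+150)
np.set_printoptions(precision=4,suppress=True)
for n,a,b in(("short",(122,282),(97,399)),("TL",(107,112),(274,356)),("TR",(279,118),(286,458)),("BR",(282,272),(106,471))):
    print(n,*tri(c,T(*a),S(*b)),atz(c["top"],T(*a),.045),atz(c["top"],T(*a),.065),"side45",atz(c["side"],S(*b),.045))
print("tray",[atz(c["top"],T(*p),.025) for p in((535,227),(732,212),(752,388),(566,408))])
print("mat",[atz(c["top"],T(*p),.003)[:2] for p in((51,64),(324,60),(332,332),(57,338))])
print("handle",tri(c,L(590,288),S(67,48)),tri(c,L(697,239),S(128,93)))
P=[atz(c["top"],L(*p),.118) for p in((465,125),(683,30),(775,218),(550,319))];print("lid",P)
print([np.linalg.norm(P[i]-P[i-1]) for i in range(4)])
Q=[atz(c["side"],S(*p),.118) for p in((30,75),(160,182),(413,124),(255,32))];print("lidside",Q)
print("hz",[atz(c["top"],L(*p),.158) for p in((590,288),(697,239))],[atz(c["side"],S(*p),.158) for p in((67,48),(128,93))])
E
```

```text
short [ 0.4757 -0.0659  0.0423] 0.001138926128968682 [ 0.4752 -0.0658  0.045 ] [ 0.4759 -0.0649  0.065 ] side45 [ 0.4766 -0.07    0.045 ]
TL [ 0.5925 -0.0529  0.0621] 0.0009012305241481097 [ 0.5932 -0.0535  0.045 ] [ 0.5919 -0.0528  0.065 ] side45 [ 0.5951 -0.0253  0.045 ]
TR [ 0.5907 -0.1715  0.0644] 0.00139593643990754 [ 0.5912 -0.174   0.045 ] [ 0.59   -0.1714  0.065 ] side45 [ 0.5937 -0.1445  0.045 ]
BR [ 0.4854 -0.1744  0.0632] 0.0017566374993227272 [ 0.4841 -0.1769  0.045 ] [ 0.4846 -0.1742  0.065 ] side45 [ 0.4846 -0.1494  0.045 ]
tray [array([ 0.5185, -0.359 ,  0.025 ]), array([ 0.5316, -0.4995,  0.025 ]), array([ 0.4082, -0.5119,  0.025 ]), array([ 0.3921, -0.3802,  0.025 ])]
mat [array([ 0.63  , -0.0137]), array([ 0.6367, -0.2119]), array([ 0.4409, -0.2187]), array([ 0.4333, -0.0217])]
handle (array([0.4438, 0.2976, 0.1545]), np.float64(0.0030075551001305222)) (array([0.4964, 0.1873, 0.1563]), np.float64(0.0021994477877234665))
lid [array([0.6142, 0.4515, 0.118 ]), array([0.7241, 0.2175, 0.118 ]), array([0.5189, 0.1102, 0.118 ]), array([0.4061, 0.3492, 0.118 ])]
[np.float64(0.2318427105853596), np.float64(0.25852677764954296), np.float64(0.23152393705000318), np.float64(0.26432046748914284)]
lidside [array([0.4096, 0.333 , 0.118 ]), array([0.5204, 0.1054, 0.118 ]), array([0.7247, 0.2057, 0.118 ]), array([0.6108, 0.4382, 0.118 ])]
hz [array([0.4426, 0.2966, 0.158 ]), array([0.4954, 0.187 , 0.158 ])] [array([0.4461, 0.2875, 0.158 ]), array([0.4977, 0.1829, 0.158 ])]
```

```bash
cat >> h.py <<'E'
def yawbest(p,yaw):
    q0=np.array(bot.current_joints());best=None
    for k in(0,np.pi):
        r=rv(down(yaw+k));q=bot.inverse_kinematics(list(p),list(r))
        if q is not None and (best is None or np.abs(np.array(q)-q0).max()<best[0]): best=(np.abs(np.array(q)-q0).max(),r,q)
    print("dq",best[0]);return list(best[1])
E
python3 - <<'E'
from h import *
np.set_printoptions(precision=4,suppress=True)
x,y=.4755,-.066
bot.set_gripper(.7,20)
r=yawbest([x,y,.2],np.radians(45));bot.goto([x,y,.2],r)
print(bot.current_clock(),bot.current_joints())
bot.line_to([x,y,.10],max_speed=.2)
bot.line_to([x,y,.010],max_speed=.1)
print(bot.current_contact_force())
bot.set_gripper(0,20)
print("open",bot.current_opening()*92,"mm",bot.current_contact_force(),bot.current_clock())
bot.line_to([x,y,.15],max_speed=.15)
print(bot.current_opening()*92,bot.current_contact_force(),bot.current_clock())
import cv2
c=cams()
s=c["side"]["pixels"];cv2.imwrite("pics/s3.png",cv2.resize(s[90:290,110:360],None,fx=3,fy=3))
E
```

```text
dq 1.481279499853919
3.2583 [-0.3892 -0.0808  1.8726  0.0002  1.3498 -1.1756]
[-0.1759 -0.0986  0.8859]
open 29.37805279713539 mm [0.175  0.0823 0.6006] 5.575
29.574800346968 [ 0.3033  0.0733 -0.0303] 6.6583
```

View pics/s3.png

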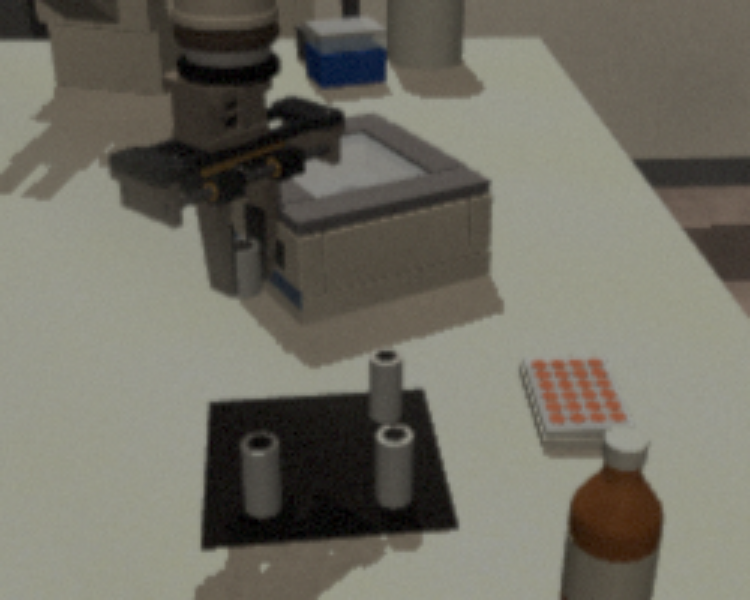

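The short adapter is held (29.5 mm grip), and the other three still stand at crop (261,475), (393,467) and (386,387). Next is the tray.

Run:
```python
from h import *
import cv2
np.set_printoptions(precision=4,suppress=True)
x,y=.4626,-.4376
r=yawbest([x,y,.15],np.radians(95));bot.goto([x,y,.15],r)
bot.line_to([x,y,.018],max_speed=.12)
f0=np.array(bot.current_contact_force());print(f0)
z=.018
while z>.007:
    z-=.001;bot.line_to([x,y,z],max_speed=.02);f=np.array(bot.current_contact_force())
    if f[2]-f0[2]>2: break
print(z,f,bot.current_clock())
bot.set_gripper(.6)
bot.line_to([x,y,.2],max_speed=.2)
c=cams();print(bot.current_clock(),bot.current_opening())
t,s=c["top"]["pixels"],c["side"]["pixels"]
k=lambda im:cv2.resize(im,(400,300),interpolation=cv2.INTER_CUBIC)
cv2.imwrite("pics/p4.png",np.hstack([k(t[195:285,310:430]),k(s[294:384,120:240])]))
```

```text
dq 1.4293794371605455
[-0.1038  0.4509 -0.9745]
0.009999999999999992 [-2.4339  2.2393  6.2489] 11.4
13.15 0.5967244220680505
```

View pics/p4.png

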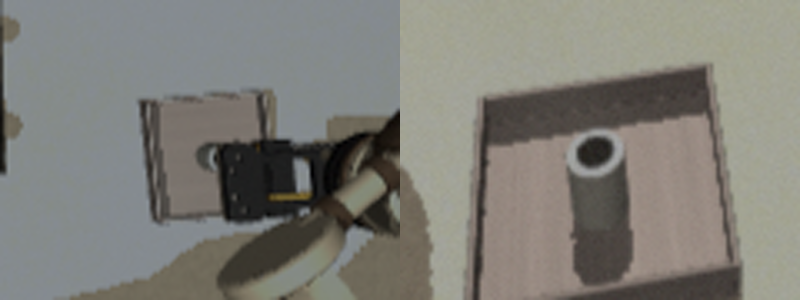

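The short adapter stands upright near the tray's middle (side crop at about (598,205)). Now the lid.

```bash
cat >> h.py <<'E'
YAW=np.radians(25.8);n=np.array([np.cos(YAW),np.sin(YAW),0])
H=np.array([.4708,.2387,.158]);HG=H+.223*n-[0,0,.058]
def bar(deg,HG=HG):
    a=np.radians(deg);return HG+n*(-.223*np.cos(a)+.058*np.sin(a))+np.array([0,0,.223*np.sin(a)+.058*np.cos(a)])
D=np.array([0,0,-.016]) # TCP relative to bar
E
python3 - <<'E'
from h import *
import cv2
np.set_printoptions(precision=4,suppress=True)
p=H+D;up=p+[0,0,.12]
r=yawbest(up,YAW)
print([bot.inverse_kinematics(list(bar(a)+D),r) is not None for a in(0,25,50,55)])
bot.goto(list(up),r)
f0=np.array(bot.current_contact_force());print(f0,bot.current_clock())
bot.line_to(list(p),max_speed=.1)
f1=np.array(bot.current_contact_force());print("down",f1-f0)
bot.set_gripper(0,8)
f=np.array(bot.current_contact_force())-f0
print("mm",bot.current_opening()*92,"f",f,"fn",f@n,bot.current_clock())
c=cams();t,s=c["top"]["pixels"],c["side"]["pixels"]
k=lambda im:cv2.resize(im,(400,300),interpolation=cv2.INTER_CUBIC)
cv2.imwrite("pics/p5.png",np.hstack([k(t[165:270,110:250]),k(s[100:205,150:290])]))
E
```

```text
dq 2.394900112976965
[True, True, True, True]
[ 0.6369 -0.0401 -0.2385] 15.5667
down [0.1807 0.3082 0.7401]
mm 11.986199727840814 f [ 7.7837  4.6842 -4.7193] fn 9.046544943016746 17.6417
```

View pics/p5.png

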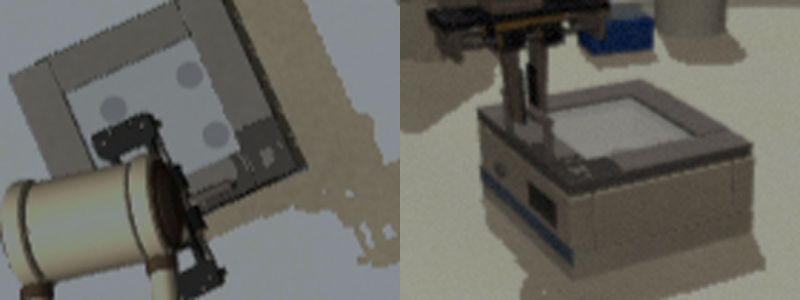

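The bar is gripped (12.0 mm). The handle pushes the tool about 9 N along +n, so I'll shift to null that, then lift along the arc, correcting the radius by force as I go.

Run:
```python
from h import *
import cv2
np.set_printoptions(precision=4,suppress=True)
f0=np.array([.6369,-.0401,-.2385]);F=lambda:np.array(bot.current_contact_force())-f0
o=np.zeros(3)
for i in range(8):
    fn=F()@n
    if abs(fn)<1.5:break
    o=o+n*.0006*np.sign(fn);bot.line_to(list(H+D+o),max_speed=.03)
print("centred",o@n,F(),bot.current_clock())
bot.set_gripper(0,25);print(F())
np.save("o.npy",o)
for a in range(5,51,5):
    b=bar(a)+o;rad=b-(HG+o);rad/=np.linalg.norm(rad)
    bot.line_to(list(b+D),max_speed=.06);f=F();print(a,f,"rad",f@rad,"mm",bot.current_opening()*92)
    if np.linalg.norm(f)>25: print("STOP");break
    if abs(f@rad)>5: o=o+rad*.0006*np.sign(f@rad)
print(bot.current_clock(),bot.current_ee_pos())
np.save("o.npy",o)
c=cams();t,s=c["top"]["pixels"],c["side"]["pixels"]
k=lambda im:cv2.resize(im,(400,300),interpolation=cv2.INTER_CUBIC)
cv2.imwrite("pics/p6.png",np.hstack([k(t[165:270,110:250]),k(s[55:205,130:330])]))
```

```text
centred 0.003 [-0.5916  0.7413  1.0269] 18.9917
[-2.2949 -1.4291  1.9347]
5 [-4.9186 -2.9951 -1.0933] rad 5.034076539564187 mm 11.221016368046774
10 [-3.721  -2.4075 -0.7957] rad 3.6684633188368987 mm 11.051745866168684
15 [-5.9005 -3.7503  0.4006] rad 6.237297455267688 mm 10.87592153424494
20 [-5.6395 -3.7604 -0.0689] rad 5.488858698868525 mm 11.076681135311608
25 [-4.7404 -2.1041  0.5692] rad 4.357950681767357 mm 10.780247380834902
30 [-5.3576 -2.3784  1.8505] rad 5.471918527266307 mm 10.954664677457671
35 [-6.8555 -2.7024  3.5293] rad 7.451507043132996 mm 11.09123433953356
40 [-6.8433 -3.2447  5.5234] rad 8.890450367122956 mm 10.996434862160045
45 [-6.4142 -2.578   5.352 ] rad 8.107379995051195 mm 11.12805625240007
50 [-5.9385 -1.9538  5.7991] rad 7.897710286615276 mm 10.879372594500762
24.0417 [0.5825 0.2928 0.2953]
```

View pics/p6.png

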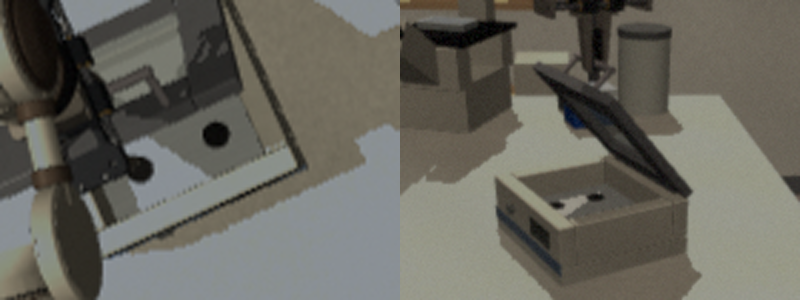

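The lid is up, with the handle between the fingers and forces under 10 N. To check the angle on its own, I'll overlay predicted lid outlines at 45, 50 and 55 degrees on the side view, after a short hold.

Run:
```python
from h import *
import cv2
np.set_printoptions(precision=4,suppress=True)
bot.hold(1.0)
print(bot.current_contact_force(),bot.current_ee_pos(),bot.current_clock(),bot.current_opening()*92)
c=bot.read_camera("side");im=c["pixels"][55:205,150:310];k=5
big=cv2.resize(im,None,fx=k,fy=k,interpolation=cv2.INTER_CUBIC)[:600]
w=np.array([-n[1],n[0],0]);hg=HG+.003*n
for a,col in((45,(0,0,255)),(50,(0,255,0)),(55,(255,0,0))):
    A=np.radians(a);e=-n*np.cos(A)+np.array([0,0,np.sin(A)]);m=n*np.sin(A)+np.array([0,0,np.cos(A)])
    P=[hg+w*.13*s+e*l+m*.018 for s,l in((-1,0),(-1,.235),(1,.235))]
    uv=[]
    for X in P:
        q=np.array(c["R"])@X+c["t"];uv.append([(c["fx"]*q[0]/q[2]+c["cx"]-150+.5)*k,(c["fy"]*q[1]/q[2]+c["cy"]-55+.5)*k])
    cv2.polylines(big,[np.int32(uv)],False,col,1)
cv2.imwrite("pics/p7.png",big)
cv2.imwrite("pics/p8.png",cv2.resize(c["pixels"][190:384,120:360],None,fx=2,fy=2))
```

```text
[-4.1028 -1.0418  5.917 ] [0.5823 0.2927 0.2952] 25.1417 11.046169317287772
```

View pics/p7.png

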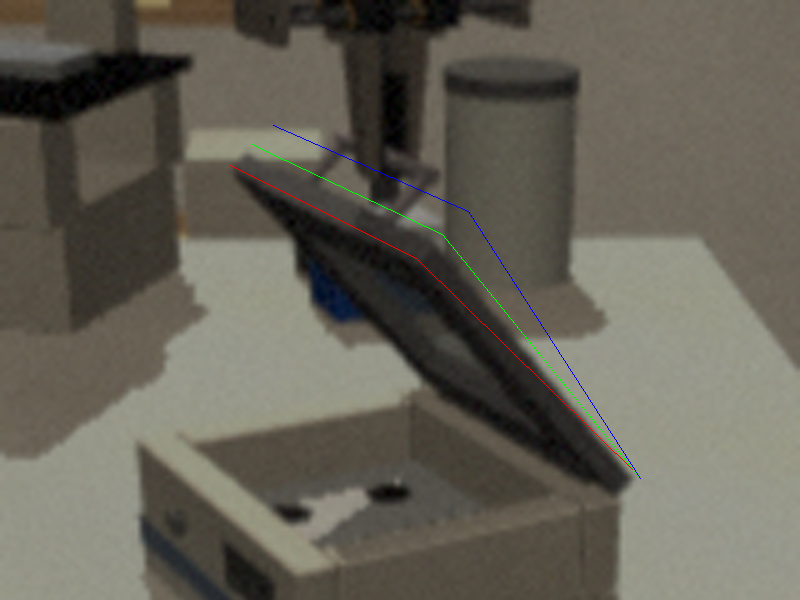

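View pics/p8.png

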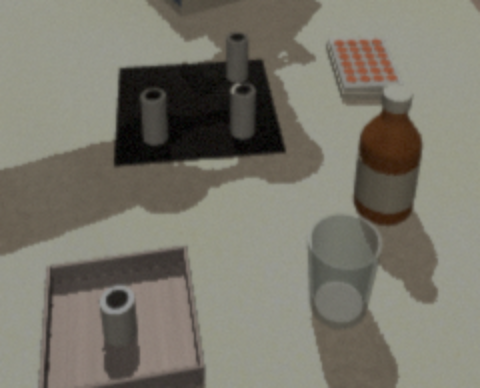

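After allowing for a shift of about 1 px in the side camera, the lid's near edge runs from (633,478) to (437,240). That fits the 50° outline closely (about 49 to 50°). The second picture shows three tall adapters standing on the mat, the short one upright in the tray, and the plate, bottle and beaker in place.

```bash
python3 -c "
from h import *
print(bot.current_ee_pos(),bot.current_clock());bot.job_done()"
```

```text
[0.58232211 0.29268166 0.2952749 ] 25.1917
the job is handed in; nothing more can be done
```

The short adapter is standing upright near the middle of the reject tray, released. The lid is held open at about 50°, and I handed the job in at 25.2 s with the arm still gripping the handle at 25 N.

**Last checks:**
- **Lid angle:** the arm's position gives about 49.6°, and the side camera's outline gives about 49 to 50°. The lid stayed steady through a 1 s hold, with forces under 10 N at the tool.
- **Adapters:** in the last picture the three good ones stand on the mat and the short one stands in the tray.
- **Well plate, bottle and beaker:** in the last side picture they look undisturbed.

**Small disagreements:**
- **Handle position:** it was about 3 mm further back than I measured from the cameras. I corrected for that by force before lifting.
- **Side camera:** it appears to be about 1 px off.
- **Grip position:** at 50° the grip sits about 4 mm outside the arc I calculated. This means a small slip in the fingers or a measurement error; the angle is still within your 5° limit.

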